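Reset the tripped breaker through the guard window

ROBOT

A 6-joint arm with a two-finger parallel gripper is mounted at the origin on the work surface. World frame = base frame: x ahead of the robot, y to its left, z up, the work surface at z = 0. Lengths are in m, angles in rad, forces in N, time in s.
With the tool pointing down it reaches from about 0.35 to 0.975 m from the base axis. Payload 4.9 kg.
Tool frame: the origin (TCP) lies at the centre of the arm's flange, where the gripper is bolted on; the fingertips stand 173 mm ahead of it and the grasp point (between the pads) lies 155 mm ahead of it (ctrl.finger_overhang is the distance from the TCP to the fingertips, in m); z points along the fingers, y is the direction in which the jaws open and shut (so a half turn about z gives the same grasp; the last joint's range is limited). The gripper opens to 85 mm and grips with 20 to 120 N. Pads are 22 mm wide; open, the fingers measure 114 mm over their backs; the gripper's body (76 mm by 85 mm) begins 54 mm behind the grasp point. The pads swing forward as they close: fully open they stand 13 mm farther back than shut.
Start: joints at [-1.394, 0.053, 1.613, -0, 1.476, -0.119], TCP at [0.182, -0.598, 0.405] pointing down, gripper open.
Joint ranges: [-3.01, 3.01], [-1.01, 2.22], [0.06, 2.58], [-1.02, 4.17], [0.09, 2.62], [-3.14, 3.14]. Speed limits (rad/s): [2.57, 2.57, 3.14, 3.14, 3.14, 3.14].

INTERFACE

Orientations are given as a rotation vector (axis times angle).
In Python, from station import ctrl, eyes, spotter gives the robot as it stands.
- The arm moves only by the shell command python3 -m crank 'ROWS' [FORCE]. ROWS is JSON, a list of rows, each a list of 7 numbers: the turn, a rotation vector about the tool's x, y, z in rad, then the shift along the tool's x, y, z in mm, then the closure, from -1 (fully open) to 1 (shut). A call has 1 to 8 rows; each row shifts and turns the pose as measured when the row begins, along the tool's axes as they then stand; what a row does not reach is not made up. A row lasts 1/12 s, in which the tool goes at most 41.7 mm and 7.16 degrees, less where a joint would pass 70% of its speed; a pose out of reach is approached as far as the arm can. A call is refused whole if a number of a shift passes 41.7 or a number of a turn 0.125, either way. A call with a gripper value outside its range is refused whole. The fingers move at their own pace and stop on an object; FORCE is the grip in N (left out, the last holds). Time passes only in rows, so rows that do not move let the fingers close. It gives the time, the measured TCP pose, the force and the opening at its end, in the units of the state.
- ctrl.get_obs(): the state, without advancing time (a new reading comes with each control period).
- eyes.get_image(name): name is "side" or "top" or "wrist"; returns a dict with "image" (480x640x3 uint8, red, green, blue), "vertical_fov" (degrees; the focal length in pixels is half the picture's height over the tangent of half this angle, whatever the lens; pixels are square), "cx", "cy" (the principal point, pixels), "rvec" (rotation vector, rad) and "tvec" (3), from world to camera coordinates, as OpenCV has them; the wrist camera has in their place "mount" (4x4, takes a point from camera to tool coordinates, whose origin is the TCP and whose axes are the flange's). Camera axes: x right, y down, z forward; pixel columns grow to the right and rows downward; lengths in m; the calibration is good to about 2 mm. The wrist camera is an equidistant fisheye: a pixel r from the principal point sees the ray r / f radians off the axis. A picture is of the moment at which its call begins: read the wrist's pose just before it. There is no depth.
- ctrl.finish_job(): hands the job in, once; it reports no verdict.
Trained networks look in a picture, given as the dict that the camera call returned (one of the last four; its "shot" number tells which), for a name from the list of things; names that differ only in an ending like _2 or _b are one class to them, and where a whole thing is asked for, a point or a joint stands for the part that bears it (a point fixed in the world has none). Each returns a list of dicts, best first, with "confidence" (0 to 1); they miss things now and then, are a little off and sometimes report something else, mostly with a low value. They report only what shows in the picture. A call takes as long as a camera call.
- spotter.look_for(query, picture): "centre" ([x, y, z] in m, in world coordinates, good to about 4 mm: the middle of the surface that is visible of it).
- spotter.outline_of(query, picture): "region" (480x640 bool, what is visible of it).
- spotter.mark_of(query, picture): "centre" ([x, y, z] in m, in world coordinates, good to about 4 mm: a listed point, or the origin of a listed thing).
The state is a dict: "t": time; "q": joint angles; "dq": joint speeds; "effort": joint torques, N m; "tool_pos": TCP position; "tool_rot": TCP orientation; "contact_force": force on the tool from outside, world axes, zero at the start; "wrist_torque": the same for the moment, N m; "opening": finger opening in m.
Only numpy, scipy, OpenCV 4.12 (cv2) and the standard library are available. Lean on these libraries where they do the work, as an engineer would, in place of code of your own. Each camera call takes 0.05 s, during which the arm holds its last target.

TASK

The breaker in the open switch box has been trip-tested and its lever stands halfway. Reset it as usual: reach through the window of the white guard plate with your fingertips, press the lever fully over to the off end (the end of the box with the three black cable glands), then press it fully over to the opposite, on end. Do not touch the guard plate, do not shift, tip or lift the box, and leave the hex key lying on the guard and the other things on the bench where they are.

Things in the scene. Friction and masses are not known exactly. Their poses are not given: they have to be found in the camera images.
- box: grey steel switch box on its back, open top, 300 x 220 mm, rim 118 mm above the bench, about 4 kg, loose. Origin: centre of its underside; z up; x along the 300 mm length, from the OFF end (three black cable glands sticking out 30 mm at 50 mm height) to the plain ON end; y across. Mounting ears at the foot of both ends stick out 22 mm.
- breaker: black breaker block 165 x 105 mm fixed in the middle of the box under the guard; its upper face, out of which the lever stands, is 68 mm above the bench. Same origin and axes as box.
- guard: white guard plate 3 mm thick, fixed level in the box 18 mm below the rim, upper face 100 mm above the bench, with one rectangular window in its middle, 136 mm along the box's x, 84 mm along its y. Same origin and axes as box. It must not be touched.
- window (a point): centre of the guard window, in the plane of the guard's upper face (100 mm above the bench), axes as box
- lever (a joint): angle of the breaker's white toggle lever, rad: 0 upright, -0.42 fully off (leaning to the gland end, box -x), +0.42 fully on (leaning to the plain end, box +x); hard stops at both. Starts near 0 (tripped). Moves stiffly, 4 to 6 N pushed sideways near its tip; no spring, stays where it is left.
- lever_tip (a point): middle of the lever's top end. The lever is a bar 10 mm thick along its throw, 22 mm wide across, turning about an axis along the box's y, 56 mm above the bench at mid box; tip 38 mm from that axis: upright it is 94 mm above the bench (6 mm below the guard's top), at either stop 91 mm high and 15.5 mm off centre. z points along the lever.
- hexkey: loose steel L-shaped hex key, bar 6 mm thick, legs 90 and 30 mm, lying on the guard plate between the window and the box's +y wall. Origin: on the guard, at the middle of the long leg, which runs along its x. Leave it there.
- tray: grey plastic hardware tray 160 x 240 x 40 mm with screws and washers, left of the box. Origin: centre of its underside. Leave it alone.
- hexset: stainless hex key set: five keys in a black holder 85 x 22 x 26 mm, about 120 mm long over the keys, left of the box. Origin: centre of the holder's underside. Leave it alone.
- screwdriver: screwdriver with yellow handle, 200 mm long, lying on the steel cover. Origin: under its middle. Leave it alone.
- level: small aluminium spirit level 230 x 20 x 40 mm standing on its edge, left of the box. Origin: centre of its underside. Leave it alone.
- partsbox: clear plastic parts box 160 x 220 x 42 mm with empty compartments, its flap half open to 165 mm high, right of the box. Origin: centre of its underside. Leave it alone.
- cover: the box's grey steel cover, 306 x 226 x 18 mm, lying flat on the bench, right of the box. Origin: centre of its underside. Leave it alone.

How it is judged:
On the way, in this order (a step that is already met when the one before it is completed fails the run):
1. the lever is pressed fully to off (within 0.05 rad of the stop) (value of joint lever below -0.37 rad), for 0.1 s.
2. the lever is pressed fully to on (within 0.05 rad of the stop) (value of joint lever above 0.37 rad), for 0.1 s.
At the end, for the whole second after the job is handed in: The lever rests within 0.05 rad of its on stop, the box stands flat within 10 mm of where it was, the hex key still lies on the guard, and nothing moves (value of joint lever above 0.37 rad and not (velocity of joint lever above 0.05 rad/s) and distance of box from where it was at the start of the episode below 0.01 m and angle between box's own z axis and vertical below 0.03 rad and linear speed of box below 0.01 m/s and z of hexkey in the frame of box above 0.095 m); the robot touches nothing.
It fails at once if the robot touches the guard plate (contact force between any of the arm, the fingers and guard above 0.5 N).
It fails at once if the box is shifted 10 mm, lifted or tipped (distance of box from where it was at the start of the episode above 0.01 m or angle between box's own z axis and vertical above 0.05 rad).
It fails at once if the hex key is moved on the guard by 15 mm or lifted (distance of hexkey from where it was at the start of the episode above 0.015 m or z of hexkey in the frame of box above 0.11 m).
It fails at once if another thing on the bench is moved by 15 mm (distance of any of tray, hexset, screwdriver, level, partsbox, cover from where it was at the start of the episode above 0.015 m).
It also fails if it takes over 38 s, if anything falls off the work surface, if the arm or the gripper's body presses on something with over 40 N, if the wrist force passes 120 N, or if a joint passes its speed limit or range.

## Working session

There is one attempt and no reset: what is moved stays moved. The work goes in short steps, Python scripts to look and compute and a shell command to move; the robot and the scene stay as the last step left them, time stands still between calls to the robot, and variables do not carry over. Pictures are saved under pics/ and viewed, and the job is handed in when it is done.

```bash
ls; mkdir -p pics; cat > h.py <<'E'
from station import ctrl, eyes, spotter
import numpy as np, cv2
from scipy.spatial.transform import Rotation as R
np.set_printoptions(precision=4,suppress=True)
def save(p,n): cv2.imwrite('pics/'+n+'.png',cv2.cvtColor(p['image'],cv2.COLOR_RGB2BGR))
E
python3 - <<'E'
from h import *
o=ctrl.get_obs(); print(o, ctrl.finger_overhang)
for n in ['top','side']:
    p=eyes.get_image(n); save(p,n+'0')
    print(n,{k:v for k,v in p.items() if k!='image'})
    for q in ['box','breaker','guard','window','lever_tip','hexkey','partsbox','level','tray']:
        r=spotter.mark_of(q,p); print(q,[(np.round(d['centre'],4),round(d['confidence'],2)) for d in r[:2]])
E
```

```text
pics
{'t': 0.0, 'q': array([-1.394 ,  0.0533,  1.6143, -0.    ,  1.476 , -0.119 ]), 'dq': array([ 0.0016, -0.0001, -0.0005,  0.0001, -0.0011, -0.0001]), 'effort': array([  0.0016, -39.3686, -37.0172,  -0.    ,   0.0072,  -0.    ]), 'tool_pos': array([ 0.1821, -0.5976,  0.4035]), 'tool_rot': array([-3.1053, -0.4627,  0.0001]), 'contact_force': array([0.0073, 0.5318, 0.381 ]), 'wrist_torque': array([0.0255, 0.0501, 0.0123]), 'opening': 0.0854850009069923} 0.1734
top {'vertical_fov': 46.56738910700028, 'cx': 315.10056710529324, 'cy': 246.70008761202828, 'rvec': array([ 2.189 , -2.1935,  0.0775]), 'tvec': array([-0.0017,  0.4782,  1.6242]), 'shot': 1}
box [(array([0.5101, 0.0544, 0.0001]), 0.86)]
breaker [(array([0.5066, 0.0526, 0.0013]), 0.71)]
guard [(array([0.508 , 0.0552, 0.0003]), 0.73), (array([0.5034, 0.0499, 0.0019]), 0.58)]
window [(array([0.4999, 0.0521, 0.1016]), 0.85)]
lever_tip [(array([0.5072, 0.0558, 0.0976]), 0.61)]
hexkey [(array([0.4527, 0.0876, 0.1008]), 0.61)]
partsbox [(array([ 0.6401, -0.4568,  0.0028]), 0.62)]
level [(array([0.6234, 0.3362, 0.0033]), 0.78)]
tray [(array([ 0.3336,  0.4292, -0.0012]), 0.76), (array([ 0.3557, -0.4534, -0.0007]), 0.26)]
side {'vertical_fov': 57.819006470562854, 'cx': 320.53510531080605, 'cy': 234.42765121030143, 'rvec': array([ 0.3198, -2.8426,  1.0608]), 'tvec': array([0.4695, 0.1433, 0.9943]), 'shot': 2}
box [(array([0.502 , 0.0531, 0.002 ]), 0.68), (array([0.4509, 0.085 , 0.0989]), 0.19)]
breaker [(array([ 0.5036,  0.0554, -0.0011]), 0.63)]
guard [(array([ 0.5029,  0.0536, -0.0012]), 0.93)]
window [(array([0.4985, 0.0543, 0.1002]), 0.63)]
lever_tip [(array([0.5032, 0.0544, 0.0926]), 0.54)]
hexkey [(array([0.4511, 0.0862, 0.0991]), 0.64)]
partsbox [(array([ 0.6377, -0.4568, -0.0005]), 0.68)]
level [(array([ 0.6225,  0.3363, -0.0042]), 0.87)]
tray [(array([0.33  , 0.4288, 0.0027]), 0.74), (array([0.4518, 0.0848, 0.098 ]), 0.29)]
```

View pics/top0.png

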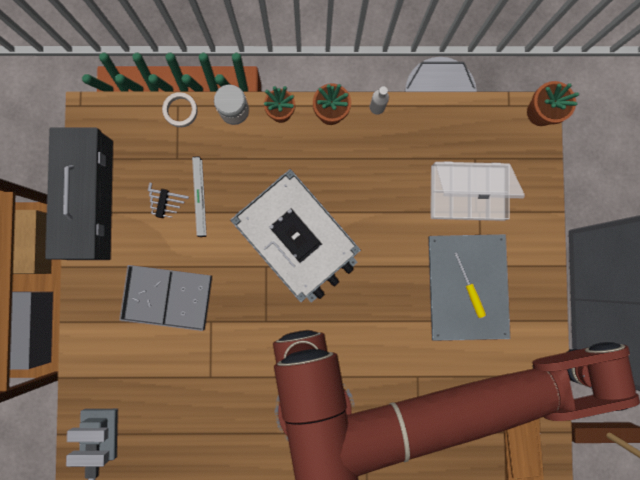

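View pics/side0.png

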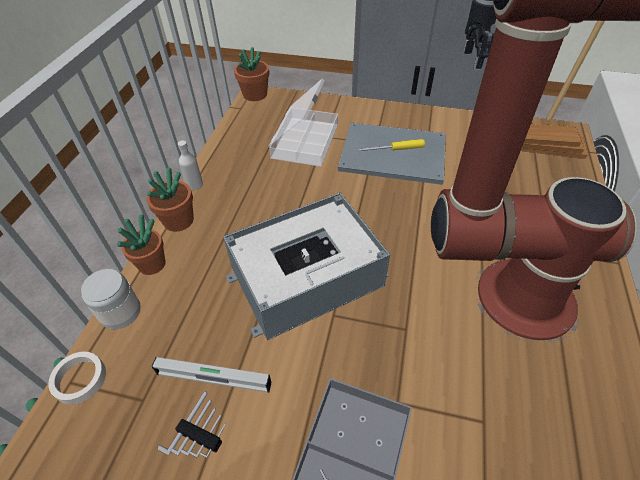

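The box lies rotated, with the cable glands at (340,275) in the top view, towards the robot and to its right. The lever shows at about (296,236) and the hex key at (280,252). Next I fit the box yaw.

```bash
cat >> h.py <<'E'
def ray(p,uv,z):
    f=240/np.tan(np.radians(p['vertical_fov'])/2); M=R.from_rotvec(p['rvec']).as_matrix()
    c=-M.T@p['tvec']; uv=np.atleast_2d(uv).astype(float)
    d=np.c_[(uv[:,0]-p['cx'])/f,(uv[:,1]-p['cy'])/f,np.ones(len(uv))]@M
    return c+d*((z-c[2])/d[:,2])[:,None]
def goto(target_tcp,Rt):
    "remaining move: shift in tool axes (mm) and turn rotvec"
    o=ctrl.get_obs(); T=R.from_rotvec(o['tool_rot'])
    return T.inv().apply(np.array(target_tcp)-o['tool_pos'])*1000,(T.inv()*Rt).as_rotvec(),o
E
python3 - <<'E'
from h import *
for n in ['top','side']:
    p=eyes.get_image(n)
    for q,z in [('guard',.1),('box',.118),('breaker',.068)]:
        r=spotter.outline_of(q,p)
        if not r: print(n,q,'none');continue
        m=r[0]['region'].astype(np.uint8)
        c=max(cv2.findContours(m,cv2.RETR_EXTERNAL,cv2.CHAIN_APPROX_NONE)[0],key=cv2.contourArea)[:,0]
        w=ray(p,c,z)[:,:2].astype(np.float32)
        print(n,q,r[0]['confidence'],cv2.minAreaRect(w*1000))
E
```

```text
top guard 0.92 ((505.56805419921875, 52.71954345703125), (293.6622009277344, 213.0196990966797), 40.39596939086914)
top box 0.74 ((494.5461120605469, 42.93109130859375), (334.84039306640625, 224.23391723632812), 40.47886657714844)
top breaker 0.95 ((509.23345947265625, 54.02132034301758), (138.6766357421875, 89.41522216796875), 40.966312408447266)
side guard 0.63 ((506.16278076171875, 49.142120361328125), (292.23040771484375, 204.09213256835938), 40.52138900756836)
side box 0.75 ((495.1455993652344, 87.18876647949219), (334.6014099121094, 284.85345458984375), 40.62989807128906)
side breaker 0.75 ((509.2247009277344, 35.905517578125), (136.02505493164062, 71.12723541259766), 41.07333755493164)
```

```bash
python3 -m crank '[[0,0,0,27,-29,0,1],[0,0,0,27,-29,0,1],[0,0,0,27,-29,0,1],[0,0,0,27,-29,0,1],[0,0,0,27,-29,0,1],[0,0,0,27,-29,0,1],[0,0,0,27,-29,0,1],[0,0,0,27,-29,0,1]]' 60
python3 -m crank '[[0,0,0,27,-29,0,1],[0,0,0,27,-29,0,1],[0,0,0,27,-29,0,1],[0,0,0,27,-29,0,1],[0,0,0,27,-29,0,1],[0,0,0,27,-29,0,1],[0,0,0,0,0,0,1]]'
cat >> h.py <<'E'
C=np.array([.506,.053]); yaw=np.radians(40.5)
Rt=R.from_euler('z',yaw)*R.from_rotvec([np.pi,0,0])
def rem(bx,by,ztip):
    ex=np.array([np.cos(yaw),np.sin(yaw)]); ey=np.array([-ex[1],ex[0]])
    s,t,o=goto([*(C+bx*ex/1000+by*ey/1000),ztip/1000+ctrl.finger_overhang],Rt)
    d=o['tool_pos'][:2]-C
    print('shift',s.round(1),'turn',t.round(3),'| now box xy',(1000*np.array([d@ex,d@ey])).round(1),'tipz',round(1000*(o['tool_pos'][2]-ctrl.finger_overhang),1),'F',o['contact_force'].round(1),'open',round(o['opening'],4),'t',o['t'])
E
python3 -c "
from h import *
rem(0,0,200);print(ctrl.get_obs()['q'])"
```

```text
t: 2.07
tool_pos: [0.3228, -0.3082, 0.4026]
tool_rot: [3.11, 0.442, -0.0]
contact_force: [1.3, -0.3, -0.1]
opening: -0.0001
t: 2.65
tool_pos: [0.4331, -0.079, 0.4049]
tool_rot: [3.105, 0.45, 0.013]
contact_force: [0.9, 0.3, -0.8]
opening: 0.0003
shift [ 107.  -106.1   31.8] turn [ 0.007 -0.007 -0.419] | now box xy [-141.1  -53.1] tipz 231.5 F [ 0.9  0.3 -0.8] open 0.0003 t 2.65
[-0.3499 -0.4184  2.0236  0.0007  1.5271  0.9333]
```

```bash
python3 -m crank '[[0,0,0,27,-27,0,1],[0,0,0,27,-27,0,1],[0,0,0,27,-27,0,1],[0,0,0,27,-27,0,1],[0,0,-0.12,0,0,0,1],[0,0,-0.12,0,0,0,1],[0,0,-0.12,0,0,0,1],[0,0,-0.12,0,0,0,1]]'
python3 - <<'E'
from h import *
rem(0,0,200)
p=eyes.get_image('wrist'); save(p,'w1'); print({k:v for k,v in p.items() if k!='image'})
for q in ['window','lever_tip','box','guard','hexkey']:
    r=spotter.mark_of(q,p); print(q,[(np.round(d['centre'],4),round(d['confidence'],2)) for d in r[:2]])
E
```

```text
t: 3.32
tool_pos: [0.5087, 0.0635, 0.4061]
tool_rot: [2.895, 1.197, 0.015]
contact_force: [0.1, -0.1, -0.3]
opening: -0.0
shift [-9.5  5.1 32.8] turn [ 0.012 -0.006  0.077] | now box xy [8.8 6.2] tipz 232.7 F [ 0.1 -0.1 -0.3] open -0.0 t 3.3167
{'vertical_fov': 65.70646984690485, 'cx': 317.4927021093811, 'cy': 237.2474050425546, 'mount': array([[ 0.0006, -0.955 , -0.2966,  0.0759],
       [ 1.    ,  0.0005,  0.0005,  0.0009],
       [-0.0003, -0.2966,  0.955 ,  0.0302],
       [ 0.    ,  0.    ,  0.    ,  1.    ]]), 'shot': 5}
window []
lever_tip [(array([0.5012, 0.0546, 0.0917]), 0.97), (array([ 0.6382, -0.4562, -0.0044]), 0.38)]
box [(array([0.5057, 0.054 , 0.0026]), 0.78)]
guard []
hexkey [(array([0.4524, 0.0867, 0.0967]), 0.55)]
```

View pics/w1.png

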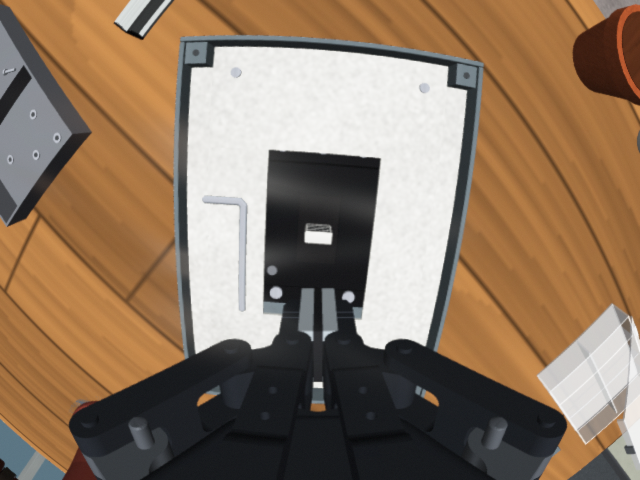

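The wrist view shows the lever at (318,235) and the window corners near (268,150), (380,158), (364,318) and (264,314). The hex key is on the left, at about (240,250), and the closed fingers reach into the lower part of the picture.

```bash
cat >> h.py <<'E'
def wray(p,uv,z,o):
    f=240/np.tan(np.radians(p['vertical_fov'])/2); uv=np.atleast_2d(uv).astype(float)
    d=uv-[p['cx'],p['cy']]; r=np.linalg.norm(d,axis=1); th=r/f
    v=np.c_[d/r[:,None]*np.sin(th)[:,None],np.cos(th)]
    T=R.from_rotvec(o['tool_rot']); v=T.apply(v@p['mount'][:3,:3].T); c=o['tool_pos']+T.apply(p['mount'][:3,3])
    return c+v*((z-c[2])/v[:,2])[:,None]
E
python3 - <<'E'
from h import *
o=ctrl.get_obs(); p=eyes.get_image('wrist')
g=cv2.cvtColor(p['image'],cv2.COLOR_RGB2GRAY)
uv=cv2.cornerSubPix(g,np.array([[268,150],[380,158],[364,318],[264,314]],np.float32)[:,None],(6,6),(-1,-1),(3,50,.01))[:,0]
print(uv)
w=wray(p,uv,.1,o)[:,:2]*1000; print(w,w.mean(0))
e=w-np.roll(w,-1,0); print(np.linalg.norm(e,axis=1))
for d in (w[1]-w[2],w[0]-w[3]): print(np.degrees(np.arctan2(d[1],d[0])))
d=w[0]-w[1]; print(np.degrees(np.arctan2(d[1],d[0]))-90)
print(wray(p,[[318,230],[318,238]],.094,o))
E
```

```text
Traceback (most recent call last):
cv2.error: OpenCV(4.12.0) :-1: error: (-5:Bad argument) in function 'cornerSubPix'
> Overload resolution failed:
>  - Layout of the output array corners is incompatible with cv::Mat
>  - Expected Ptr<cv::UMat> for argument 'corners'
```

```bash
python3 - <<'E'
from h import *
o=ctrl.get_obs(); p=eyes.get_image('wrist')
g=np.ascontiguousarray(cv2.cvtColor(p['image'],cv2.COLOR_RGB2GRAY))
a=np.array([[[268,150]],[[380,158]],[[364,318]],[[264,314]]],np.float32)
uv=cv2.cornerSubPix(g,np.ascontiguousarray(a).copy(),(6,6),(-1,-1),(3,50,.01)).reshape(-1,2)
print(uv)
w=wray(p,uv,.1,o)[:,:2]*1000; print(w,w.mean(0))
e=w-np.roll(w,-1,0); print(np.linalg.norm(e,axis=1))
for d in (w[1]-w[2],w[0]-w[3]): print(np.degrees(np.arctan2(d[1],d[0])))
d=w[0]-w[1]; print(np.degrees(np.arctan2(d[1],d[0]))-90)
print(wray(p,[[318,230],[318,238]],.094,o))
rem(0,0,200)
E
```

```text
[[267.5065 149.4059]
 [379.0313 156.6961]
 [364.     318.    ]
 [262.6324 312.8749]]
[[528.8623 127.9819]
 [583.2532  64.8688]
 [482.3662 -25.156 ]
 [425.9535  40.1707]] [505.1088  51.9664]
[ 83.3164 135.2133  86.3133 135.2813]
41.74361939079704
40.47382511469613
40.75474997089333
[[0.5094 0.0563 0.094 ]
 [0.5047 0.0517 0.094 ]]
shift [-8.9  4.9 32.8] turn [ 0.012 -0.006  0.069] | now box xy [8.3 5.9] tipz 232.8 F [0.6 0.7 0.5] open -0.0003 t 3.7167
```

```bash
sed -i 's/C=np.array.*/C=np.array([.5055,.0528]); yaw=np.radians(40.7)/' h.py; python3 -m crank '[[0.012,-0.006,0.07,0,0,0,1],[0,0,0,12,3,20,1],[0,0,0,12,2,35,1],[0,0,0,0,0,30,1],[0,0,0,0,0,0,1]]'
python3 - <<'E'
from h import *
rem(34,0,82)
p=eyes.get_image('wrist'); save(p,'w2')
rem(34,0,82)
for n in ['side']:
  p=eyes.get_image(n); cv2.imwrite('pics/s2.png',cv2.resize(p['image'][150:350,200:430,::-1],None,fx=3,fy=3))
E
```

```text
t: 4.13
tool_pos: [0.5321, 0.074, 0.3233]
tool_rot: [2.951, 1.069, 0.014]
contact_force: [-0.4, 0.5, -1.2]
opening: 0.0
shift [-0.5 -1.7 67.9] turn [ 0.006 -0.007 -0.015] | now box xy [34.  -1.3] tipz 149.9 F [-0.4  0.5 -1.2] open 0.0 t 4.1333
shift [-1.3 -2.3 70.8] turn [ 0.009 -0.01  -0.015] | now box xy [34.5 -1.7] tipz 152.9 F [-0.6  0.1  0.1] open -0.0001 t 4.1833
```

View pics/w2.png

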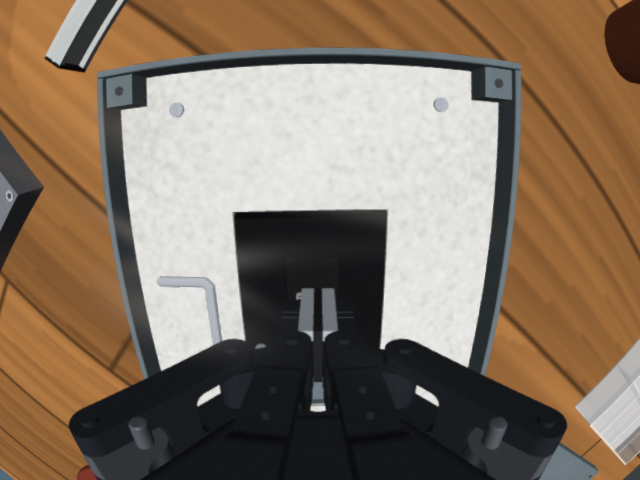

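View pics/s2.png

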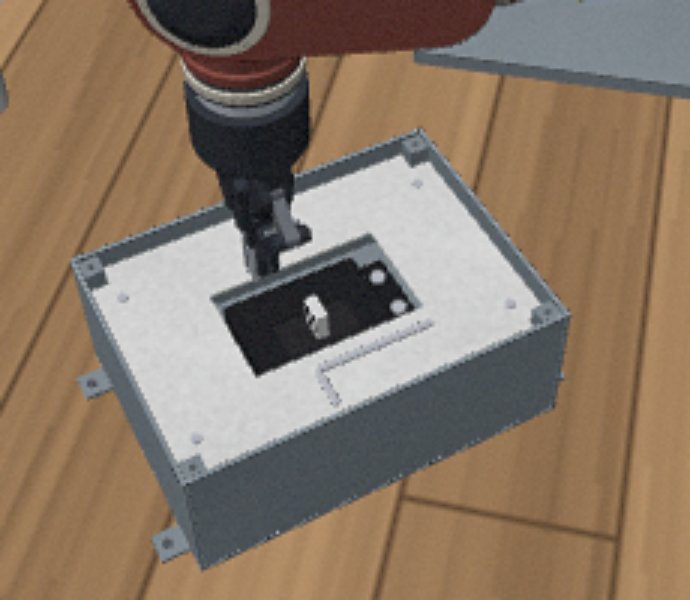

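The fist hangs over the window on the plain-end side of the lever, clear of it and of the guard. I go down.

```bash
python3 -m crank '[[0.008,-0.008,-0.014,-1,-2,20,1],[0,0,0,0,0,20,1],[0,0,0,0,0,0,1]]'
python3 -c "
from h import *
rem(34,0,82)"
```

```text
t: 4.48
tool_pos: [0.5343, 0.0746, 0.2954]
tool_rot: [2.941, 1.089, 0.028]
contact_force: [-0.8, -0.4, -0.4]
opening: 0.0003
shift [-2.6 -2.7 40. ] turn [ 0.011 -0.015 -0.001] | now box xy [36.  -2.3] tipz 122.0 F [-0.8 -0.4 -0.4] open 0.0003 t 4.4833
```

```bash
cat >> h.py <<'E'
def tip(bx=34,by=0,z=82):
    rem(bx,by,z); o=ctrl.get_obs(); T=R.from_rotvec(o['tool_rot'])
    q=o['tool_pos']+T.apply([0,0,ctrl.finger_overhang]); d=q[:2]-C
    ex=np.array([np.cos(yaw),np.sin(yaw)]); ey=np.array([-ex[1],ex[0]])
    f=o['contact_force']; print('TIP box',(1000*np.array([d@ex,d@ey,q[2]])).round(1),'Fbox',np.round([f[:2]@ex,f[:2]@ey,f[2]],1))
E
python3 -m crank '[[0.02,-0.03,0,-2,-2.5,10,1],[0,0,0,0,0,10,1],[0,0,0,0,0,0,1]]'
python3 -c "
from h import *
tip()"
```

```text
t: 4.73
tool_pos: [0.5322, 0.075, 0.2789]
tool_rot: [-2.945, -1.09, 0.022]
contact_force: [0.1, 0.7, -0.5]
opening: 0.0001
shift [-0.4 -0.4 23.5] turn [-0.006  0.013 -0.001] | now box xy [34.7 -0.6] tipz 105.5 F [ 0.1  0.7 -0.5] open 0.0001 t 4.7333
TIP box [ 32.5   0.5 105.5] Fbox [ 0.5  0.5 -0.5]
```

```bash
python3 -m crank '[[-0.003,0.007,0,0,0,15,1],[0,0,0,0,0,8,1],[0,0,0,0,0,0,1]]'
python3 - <<'E'
from h import *
tip()
p=eyes.get_image('wrist'); save(p,'w3')
p=eyes.get_image('side'); cv2.imwrite('pics/s3.png',cv2.resize(p['image'][150:350,200:430,::-1],None,fx=3,fy=3))
E
```

```text
t: 4.98
tool_pos: [0.533, 0.0749, 0.2577]
tool_rot: [2.946, 1.09, -0.004]
contact_force: [-0.4, 0.3, 0.2]
opening: 0.0002
shift [-1.3 -1.2  2.3] turn [-0.     0.003 -0.002] | now box xy [35.3 -1.2] tipz 84.3 F [-0.4  0.3  0.2] open 0.0002 t 4.9833
TIP box [34.9 -1.1 84.3] Fbox [-0.1  0.5  0.2]
```

View pics/s3.png

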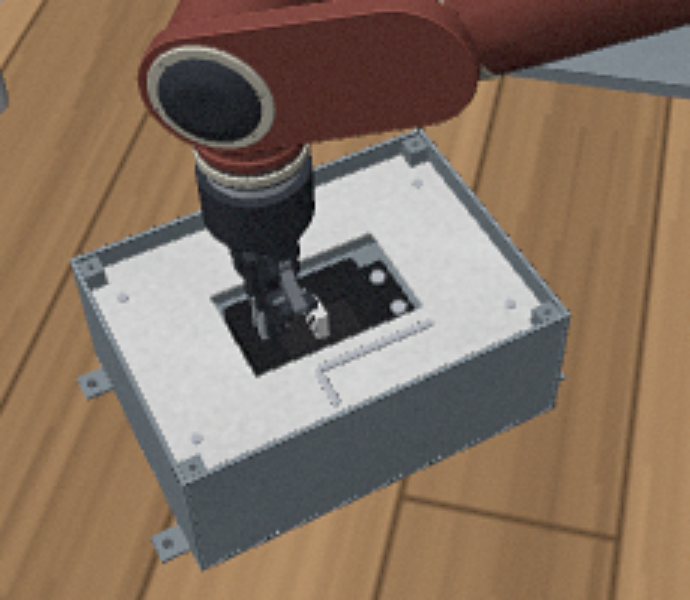

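View pics/w3.png

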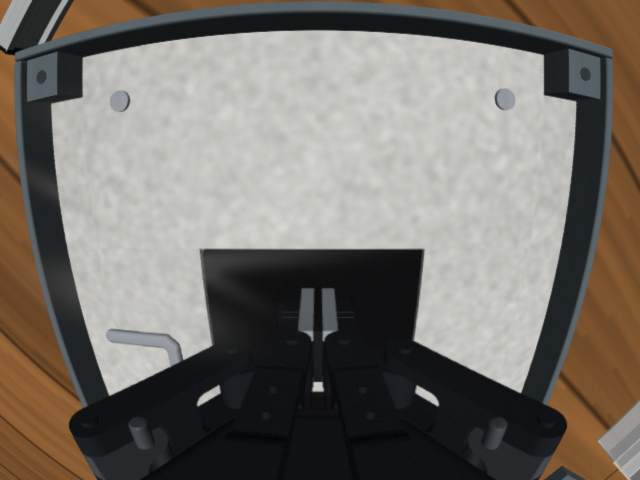

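The fingertips are inside the window at (318,300), with clearance on every side. Now I press towards off.

```bash
python3 -m crank '[[0,0,0,-6,-1,1,1],[0,0,0,-6,0,1,1],[0,0,0,-6,0,0,1],[0,0,0,0,0,0,1]]'
python3 -c "
from h import *
tip(6,0,82)"
```

```text
t: 5.42
tool_pos: [0.5187, 0.0631, 0.2592]
tool_rot: [2.944, 1.09, 0.003]
contact_force: [0.3, 0.8, 0.5]
opening: -0.0001
shift [-10.7  -0.8   3.8] turn [ 0.003 -0.001 -0.001] | now box xy [16.7 -0.8] tipz 85.8 F [0.3 0.8 0.5] open -0.0001 t 5.4167
TIP box [16.8 -1.3 85.8] Fbox [0.7 0.4 0.5]
```

```bash
python3 -m crank '[[0,0,0,-3,-1,4,1],[0,0,0,-3,0,1,1],[0,0,0,-2,0,0,1],[0,0,0,0,0,0,1]]'
python3 -c "
from h import *
tip(6,0,82)"
```

```text
t: 5.75
tool_pos: [0.5127, 0.059, 0.2565]
tool_rot: [2.946, 1.088, 0.023]
contact_force: [-0.1, -0.8, 0.3]
opening: -0.0
shift [-3.5  0.   1. ] turn [ 0.006 -0.013 -0.003] | now box xy [9.5 0. ] tipz 83.1 F [-0.1 -0.8  0.3] open -0.0 t 5.75
TIP box [11.9 -1.  83.1] Fbox [-0.6 -0.5  0.3]
```

```bash
python3 -m crank '[[0,-0.012,0,-2,0,1,1],[0,0,0,-2,0,0,1],[0,0,0,-1,0,0,1],[0,0,0,0,0,0,1]]'
python3 - <<'E'
from h import *
tip(6,0,82)
p=eyes.get_image('side'); cv2.imwrite('pics/s4.png',cv2.resize(p['image'][210:290,260:360,::-1],None,fx=7,fy=7))
for q in ['lever_tip']: print([(np.round(d['centre'],4),d['confidence']) for d in spotter.mark_of(q,p)])
E
```

```text
t: 6.08
tool_pos: [0.5101, 0.0569, 0.2568]
tool_rot: [2.945, 1.086, 0.019]
contact_force: [1.8, 1.2, -1.1]
opening: -0.0
shift [-0.2  0.1  1.4] turn [ 0.007 -0.01  -0.004] | now box xy [6.2 0.1] tipz 83.4 F [ 1.8  1.2 -1.1] open -0.0 t 6.0833
TIP box [ 7.9 -1.1 83.4] Fbox [ 2.1 -0.2 -1.1]
[]
```

View pics/s4.png

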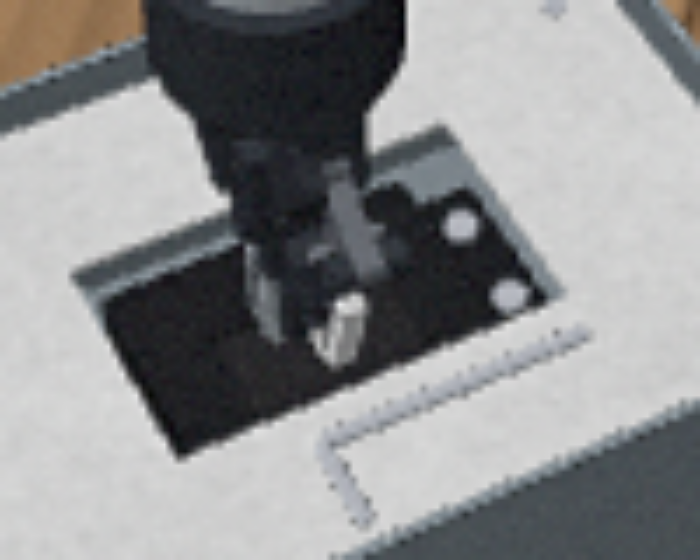

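The lever now leans towards the gland end. I continue in small steps.

```bash
python3 -m crank '[[0,-0.008,0,-2,0,1,1],[0,0,0,-2,0,0,1],[0,0,0,0,0,0,1]]'
python3 -c "
from h import *
tip(6,0,82)"
```

```text
t: 6.43
tool_pos: [0.5079, 0.0549, 0.2567]
tool_rot: [2.943, 1.085, 0.013]
contact_force: [1.1, 1.7, -0.9]
opening: -0.0002
shift [2.8 0.  1.3] turn [ 0.007 -0.006 -0.004] | now box xy [3.2 0.1] tipz 83.3 F [ 1.1  1.7 -0.9] open -0.0002 t 6.4333
TIP box [ 4.3 -1.2 83.3] Fbox [ 2.   0.6 -0.9]
```

```bash
python3 -m crank '[[0,-0.008,0,-2,0,1,1],[0,0,0,-2,0,0,1],[0,0,0,0,0,0,1]]'
python3 - <<'E'
from h import *
tip(6,0,82)
p=eyes.get_image('side'); cv2.imwrite('pics/s5.png',cv2.resize(p['image'][210:290,260:360,::-1],None,fx=7,fy=7))
E
```

```text
t: 6.68
tool_pos: [0.5061, 0.0533, 0.2567]
tool_rot: [2.943, 1.084, 0.012]
contact_force: [1.0, 0.2, -0.2]
opening: -0.0002
shift [5.2 0.  1.3] turn [ 0.008 -0.005 -0.005] | now box xy [0.8 0. ] tipz 83.3 F [ 1.   0.2 -0.2] open -0.0002 t 6.6833
TIP box [ 1.7 -1.3 83.3] Fbox [ 0.9 -0.5 -0.2]
```

View pics/s5.png

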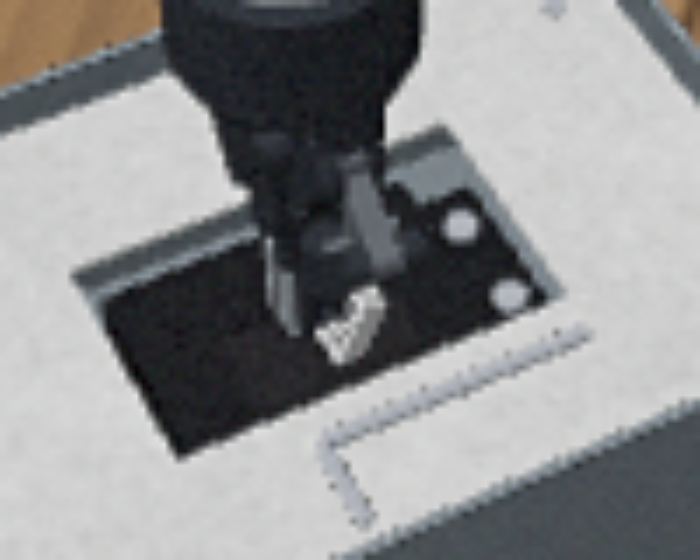

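```bash
python3 -m crank '[[0,-0.005,0,-2,0,1,1],[0,0,0,-2,0,0,1]]'
python3 -c "
from h import *
tip(0,0,82)"
```

```text
t: 6.9
tool_pos: [0.5048, 0.0522, 0.2573]
tool_rot: [2.945, 1.082, 0.021]
contact_force: [5.8, 5.5, -1.6]
opening: -0.0
shift [ 0.9 -0.1  1.9] turn [ 0.009 -0.011 -0.006] | now box xy [-0.9 -0. ] tipz 83.9 F [ 5.8  5.5 -1.6] open -0.0 t 6.9
TIP box [ 1.  -1.5 83.9] Fbox [ 8.   0.4 -1.6]
```

```bash
python3 -m crank '[[0,-0.005,0,-2,0,1,1],[0,0,0,-3,0,0,1]]'
python3 - <<'E'
from h import *
tip(0,0,82)
p=eyes.get_image('side'); cv2.imwrite('pics/s6.png',cv2.resize(p['image'][210:290,260:360,::-1],None,fx=7,fy=7))
E
```

```text
t: 7.07
tool_pos: [0.5033, 0.0508, 0.2581]
tool_rot: [2.947, 1.081, 0.036]
contact_force: [8.5, 9.4, -2.4]
opening: -0.0001
shift [ 2.9 -0.1  2.8] turn [ 0.01  -0.021 -0.007] | now box xy [-3. -0.] tipz 84.7 F [ 8.5  9.4 -2.4] open -0.0001 t 7.0667
TIP box [ 0.6 -1.8 84.8] Fbox [12.6  1.6 -2.4]
```

View pics/s6.png

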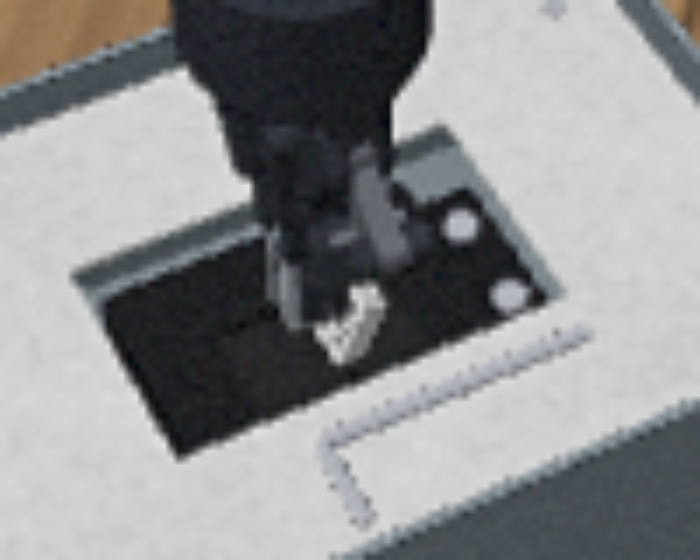

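```bash
python3 -m crank '[[0,-0.018,0,-1,0,2,1],[0,-0.01,0,-2,0,0,1]]'
python3 - <<'E'
from h import *
tip(0,0,82)
p=eyes.get_image('side'); cv2.imwrite('pics/s7.png',cv2.resize(p['image'][210:290,260:360,::-1],None,fx=7,fy=7))
r=spotter.outline_of('guard',p); print(cv2.minAreaRect((ray(p,np.argwhere(r[0]['region'])[:,::-1],.1)[:,:2]*1000).astype(np.float32)) if r else None)
E
```

```text
t: 7.28
tool_pos: [0.5039, 0.0514, 0.2593]
tool_rot: [2.944, 1.076, 0.024]
contact_force: [9.5, 9.3, -2.8]
opening: -0.0002
shift [ 2.1 -0.1  4. ] turn [ 0.012 -0.012 -0.009] | now box xy [-2.1 -0.1] tipz 85.9 F [ 9.5  9.3 -2.8] open -0.0002 t 7.2833
TIP box [-0.  -2.1 86. ] Fbox [13.3  0.9 -2.8]
((507.17022705078125, 48.51753234863281), (291.12933349609375, 204.3971710205078), 40.544097900390625)
```

View pics/s7.png

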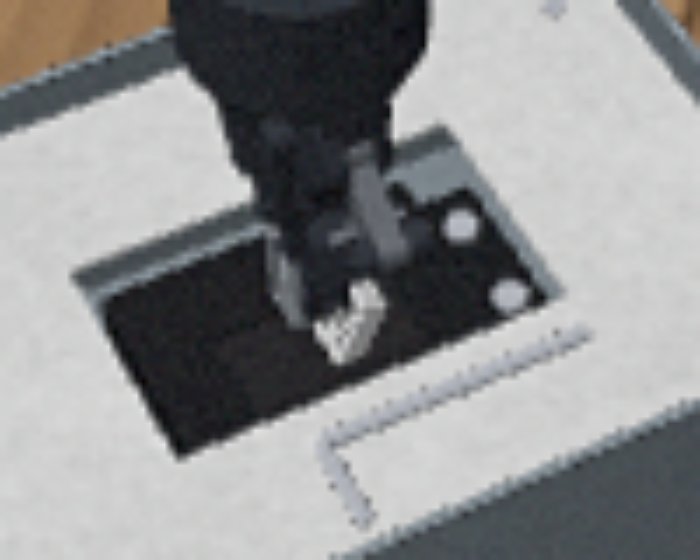

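The tip has stopped while the force rises to 13 N, so the lever is at its stop. I back off, lift and check the angle.

```bash
python3 -m crank '[[0,0,0,8,0,0,1],[0,0,0,12,0,0,1],[0,0,0,5,0,-10,1],[0.01,-0.01,0,0,0,-30,1],[0,0,0,0,0,-30,1],[0,0,0,0,0,0,1]]'
python3 - <<'E'
from h import *
tip(-50,0,130)
o=ctrl.get_obs(); p=eyes.get_image('wrist'); save(p,'w8')
ex=np.array([np.cos(yaw),np.sin(yaw)]); ey=np.array([-ex[1],ex[0]])
def show(p):
  for d in spotter.mark_of('lever_tip',p)[:1]:
    c=np.array(d['centre']); print(((c[:2]-C)@ex*1000).round(1),((c[:2]-C)@ey*1000).round(1),c[2],d['confidence'])
show(p)
p=eyes.get_image('side');show(p); cv2.imwrite('pics/s8.png',cv2.resize(p['image'][210:290,260:360,::-1],None,fx=7,fy=7))
p=eyes.get_image('top');show(p)
E
```

```text
t: 7.88
tool_pos: [0.5229, 0.0686, 0.3297]
tool_rot: [2.948, 1.08, -0.026]
contact_force: [1.2, -0.0, 1.4]
opening: 0.0
shift [-73.1   1.3  27.5] turn [-0.004  0.016 -0.008] | now box xy [23.5  0.6] tipz 156.3 F [ 1.2 -0.   1.4] open 0.0 t 7.8833
TIP box [ 20.7   1.3 156.3] Fbox [ 0.9 -0.8  1.4]
-435.6 -289.2 0.0159 0.42
-16.3 0.0 0.0954 0.49
```

View pics/s8.png

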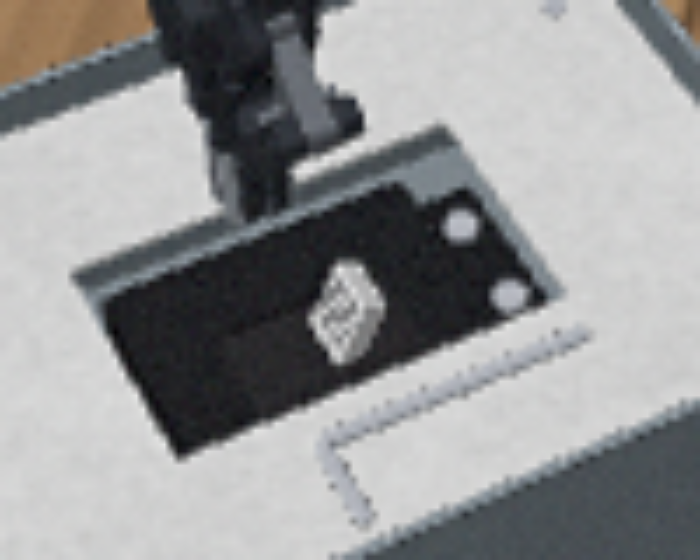

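View pics/w8.png

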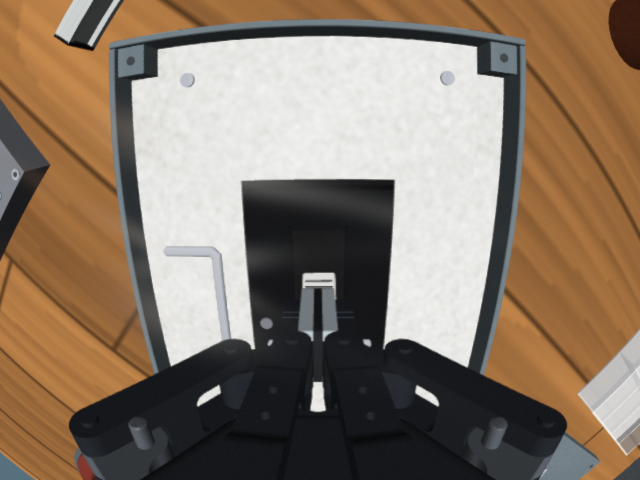

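Top camera puts the lever tip at −16 mm, which is fully off. Next I cross over the lever and come down on the gland side.

```bash
python3 -m crank '[[-0.004,0.01,-0.008,-25,1,0,1],[0,0,0,-25,0,0,1],[0,0,0,-15,0,0,1],[0,0,0,0,0,0,1]]'
python3 -c "
from h import *
tip(-42,0,82)"
```

```text
t: 8.52
tool_pos: [0.4691, 0.0245, 0.3176]
tool_rot: [-2.939, -1.093, 0.039]
contact_force: [0.3, 0.4, -0.8]
opening: -0.0001
shift [ 5.3  3.2 62. ] turn [-0.014  0.021  0.002] | now box xy [-46.    2.3] tipz 144.2 F [ 0.3  0.4 -0.8] open -0.0001 t 8.5167
TIP box [-49.7   4.7 144.2] Fbox [ 0.5  0.2 -0.8]
```

```bash
python3 -m crank '[[-0.014,0.02,0.002,5,3,12,1],[0,0,0,0,0,12,1],[0,0,0,0,0,0,1]]'
python3 -c "
from h import *
tip(-42,0,82)"
```

```text
t: 8.77
tool_pos: [0.4741, 0.0253, 0.2908]
tool_rot: [-2.946, -1.089, 0.004]
contact_force: [0.6, 0.4, -0.2]
opening: 0.0001
shift [-0.2 -0.3 35.4] turn [-0.002  0.002 -0.002] | now box xy [-41.7  -0.3] tipz 117.4 F [ 0.6  0.4 -0.2] open 0.0001 t 8.7667
TIP box [-42.1  -0.1 117.4] Fbox [ 0.7 -0.1 -0.2]
```

```bash
python3 -m crank '[[0,0,0,0,0,10,1],[0,0,0,0,0,4,1],[0,0,0,0,0,0,1]]'
python3 - <<'E'
from h import *
tip(-42,0,82)
p=eyes.get_image('side'); cv2.imwrite('pics/s9.png',cv2.resize(p['image'][210:290,260:360,::-1],None,fx=7,fy=7))
E
```

```text
t: 9.02
tool_pos: [0.4742, 0.026, 0.2741]
tool_rot: [-2.944, -1.09, 0.01]
contact_force: [0.1, -0.8, 0.4]
opening: 0.0001
shift [-0.7  0.2 18.7] turn [-0.005  0.005 -0.001] | now box xy [-41.2   0.1] tipz 100.7 F [ 0.1 -0.8  0.4] open 0.0001 t 9.0167
TIP box [-42.1   1.  100.7] Fbox [-0.5 -0.7  0.4]
```

View pics/s9.png

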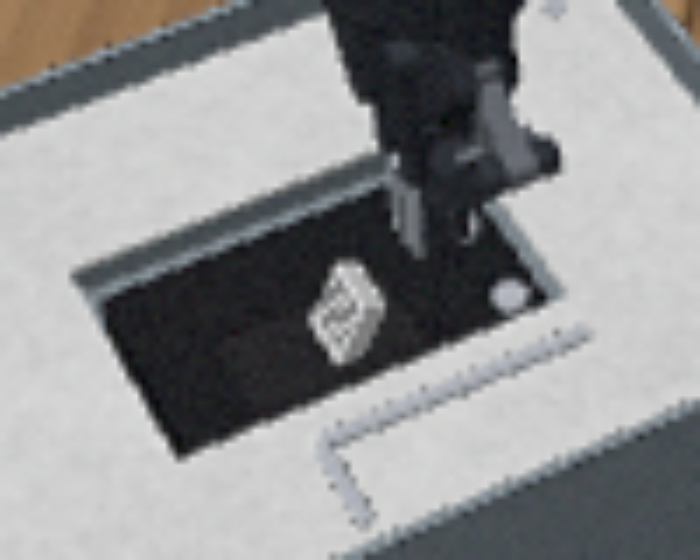

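```bash
python3 -m crank '[[-0.005,0.005,0,2,0,8,1],[0,0,0,0,0,6,1],[0,0,0,0,0,0,1]]'
python3 - <<'E'
from h import *
tip(-40,0,82)
p=eyes.get_image('side'); cv2.imwrite('pics/s10.png',cv2.resize(p['image'][210:290,260:360,::-1],None,fx=7,fy=7))
E
```

```text
t: 9.32
tool_pos: [0.4763, 0.0277, 0.2598]
tool_rot: [2.945, 1.091, 0.003]
contact_force: [-0.3, -0.3, -0.4]
opening: -0.0002
shift [-1.5  0.   4.4] turn [ 0.002 -0.001 -0.001] | now box xy [-38.5   0. ] tipz 86.4 F [-0.3 -0.3 -0.4] open -0.0002 t 9.3167
TIP box [-38.3  -0.3  86.4] Fbox [-0.4  0.  -0.4]
```

View pics/s10.png

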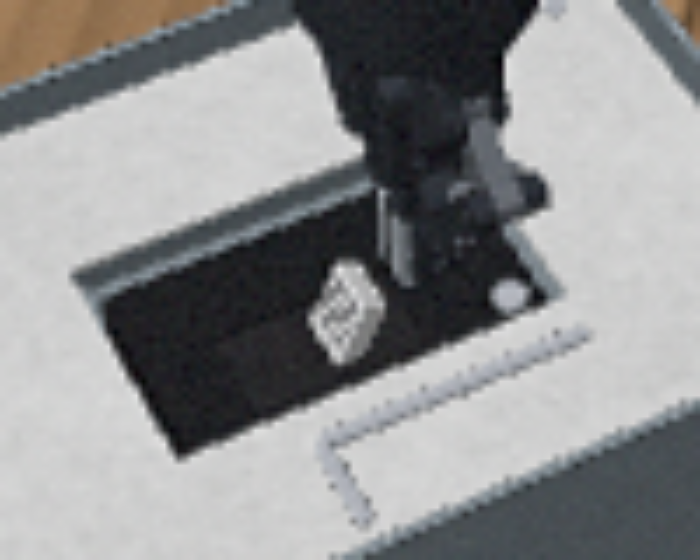

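The fingertips are in the window on the gland side, at about (400,270), with the lever clear to their left. Now I press towards on.

```bash
python3 -m crank '[[0,0,0,6,0,3,1],[0,0,0,6,0,1,1],[0,0,0,5,0,0,1],[0,0,0,4,0,0,1]]'
python3 -c "
from h import *
tip(-2,0,82)"
```

```text
t: 9.7
tool_pos: [0.4924, 0.0405, 0.2569]
tool_rot: [2.94, 1.09, -0.014]
contact_force: [-4.0, -3.7, 4.3]
opening: -0.0
shift [16.  -0.8  1.3] turn [ 0.002  0.011 -0.   ] | now box xy [-18.   -0.8] tipz 83.5 F [-4.  -3.7  4.3] open -0.0 t 9.7
TIP box [-19.9  -1.2  83.5] Fbox [-5.5 -0.2  4.3]
```

```bash
python3 -m crank '[[0,0,0,3,0,0,1],[0,0,0,3,0,0,1],[0,0,0,3,0,0,1]]'
python3 -c "
from h import *
tip(-2,0,82)"
```

```text
t: 9.95
tool_pos: [0.4995, 0.0462, 0.2576]
tool_rot: [2.937, 1.091, -0.03]
contact_force: [-5.0, -2.9, 3.5]
opening: -0.0001
shift [ 6.8 -1.1  2. ] turn [0.001 0.021 0.001] | now box xy [-8.8 -1.1] tipz 84.2 F [-5.  -2.9  3.5] open -0.0001 t 9.95
TIP box [-12.4  -1.3  84.2] Fbox [-5.6  1.1  3.5]
```

```bash
python3 -m crank '[[0,0.015,0,3,-1,2,1],[0,0.005,0,3,0,1,1],[0,0,0,3,0,0,1]]'
python3 -c "
from h import *
tip(-2,0,82)"
```

```text
t: 10.2
tool_pos: [0.5056, 0.0517, 0.2559]
tool_rot: [2.937, 1.094, -0.022]
contact_force: [-15.3, -12.1, 9.5]
opening: -0.0001
shift [-1.4 -0.9  0.5] turn [0.002 0.016 0.003] | now box xy [-0.6 -0.9] tipz 82.5 F [-15.3 -12.1   9.5] open -0.0001 t 10.2
TIP box [-3.3 -1.3 82.5] Fbox [-19.4   0.8   9.5]
```

```bash
python3 -m crank '[[0,0.015,0,2,0,1,1],[0,0.005,0,2,0,1,1],[0,0,0,2,0,0,1]]'
python3 -c "
from h import *
tip(-2,0,82)"
```

```text
t: 10.45
tool_pos: [0.5077, 0.0523, 0.2562]
tool_rot: [2.935, 1.098, -0.044]
contact_force: [-7.3, -4.1, 3.1]
opening: 0.0002
shift [-3.3 -1.8  0.9] turn [-0.002  0.029  0.006] | now box xy [ 1.3 -1.8] tipz 82.8 F [-7.3 -4.1  3.1] open 0.0002 t 10.45
TIP box [-3.7 -1.4 82.8] Fbox [-8.2  1.7  3.1]
```

```bash
python3 -m crank '[[0,0.025,0,1,-1,1,1],[0,0.01,0,2,-1,0,1]]'
python3 - <<'E'
from h import *
tip(-2,0,82)
p=eyes.get_image('side'); cv2.imwrite('pics/s11.png',cv2.resize(p['image'][210:290,260:360,::-1],None,fx=7,fy=7))
E
```

```text
t: 10.62
tool_pos: [0.5066, 0.0521, 0.256]
tool_rot: [2.934, 1.103, -0.031]
contact_force: [-11.2, -12.6, 7.9]
opening: -0.0005
shift [-2.4 -1.3  0.6] turn [-0.001  0.021  0.009] | now box xy [ 0.4 -1.3] tipz 82.6 F [-11.2 -12.6   7.9] open -0.0005 t 10.6167
TIP box [-3.2 -1.1 82.6] Fbox [-16.7  -2.2   7.9]
```

View pics/s11.png

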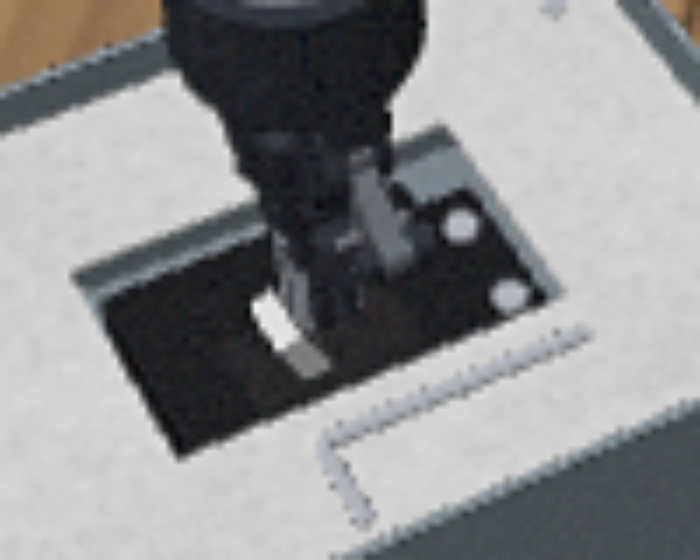

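The lever leans fully to the plain end and does not advance at 17 N. The box has not moved in the picture. I retreat and verify.

```bash
python3 -m crank '[[0,0,0,-8,0,0,1],[0,0,0,-10,0,0,1],[0,0.005,0,-8,0,-8,1],[0,0,0,0,0,-30,1],[0,0,0,0,0,-35,1],[0,0,0,0,0,-40,1],[0,0,0,0,0,0,1]]'
python3 - <<'E'
from h import *
tip(-50,0,130)
ex=np.array([np.cos(yaw),np.sin(yaw)]); ey=np.array([-ex[1],ex[0]])
def show(p):
  for q in ['lever_tip','box','hexkey']:
   for d in spotter.mark_of(q,p)[:1]:
    c=np.array(d['centre']); print(q,((c[:2]-C)@ex*1000).round(1),((c[:2]-C)@ey*1000).round(1),c[2],d['confidence'])
o=ctrl.get_obs();p=eyes.get_image('wrist'); save(p,'w12');show(p)
p=eyes.get_image('side');show(p); cv2.imwrite('pics/s12.png',cv2.resize(p['image'][210:290,260:360,::-1],None,fx=7,fy=7))
p=eyes.get_image('top');show(p)
E
```

```text
t: 11.25
tool_pos: [0.4864, 0.035, 0.3704]
tool_rot: [2.94, 1.104, -0.03]
contact_force: [1.3, -0.1, 1.3]
opening: -0.0002
shift [-22.6  -0.8  67.5] turn [-0.006  0.018  0.008] | now box xy [-26.1  -1. ] tipz 197.0 F [ 1.3 -0.1  1.3] open -0.0002 t 11.25
TIP box [-29.3   0.  197.1] Fbox [ 0.9 -0.9  1.3]
lever_tip 14.4 1.7 0.09 0.7
box 1.4 -0.3 0.0002 0.61
hexkey -17.1 59.6 0.0972 0.92
lever_tip 14.7 6.1 0.0896 0.56
box -3.0 1.0 0.0005 0.72
hexkey -18.5 59.9 0.0997 0.45
box 4.4 0.4 -0.0017 0.7
hexkey -14.6 62.0 0.0972 0.62
```

View pics/s12.png

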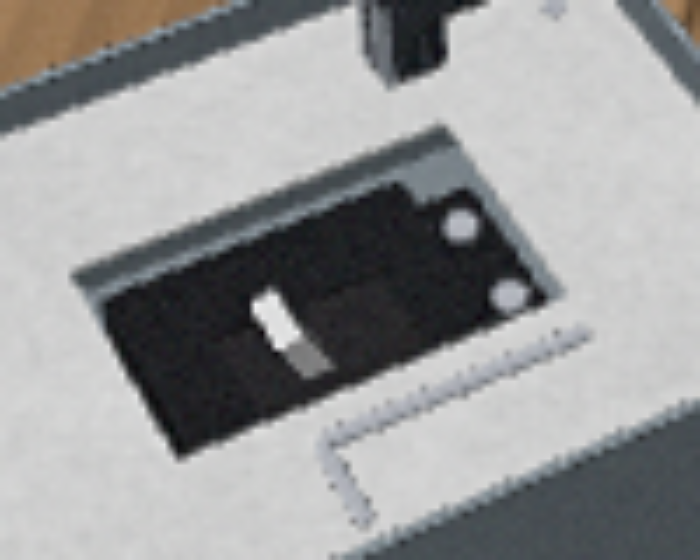

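View pics/w12.png

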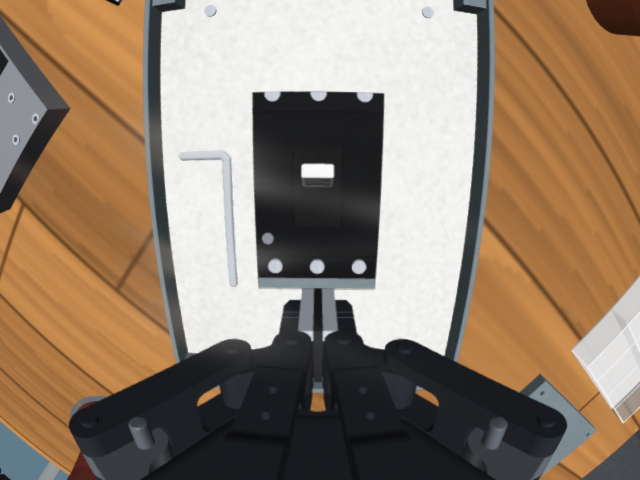

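```bash
python3 - <<'E'
from h import *
ex=np.array([np.cos(yaw),np.sin(yaw)]); 
def bx(w): return ((w[:,:2]-C)@ex*1000).round(1)
o=ctrl.get_obs(); p=eyes.get_image('wrist')
print('win',bx(wray(p,[[253,93],[383,94],[375,288],[258,288]],.1,o)))
print('end edges',bx(wray(p,[[318,164]],.089,o)),bx(wray(p,[[318,178]],.093,o)),bx(wray(p,[[318,187]],.068,o)))
cv2.imwrite('pics/w13.png',cv2.resize(p['image'][140:210,270:370,::-1],None,fx=7,fy=7))
E
```

```text
win [ 61.   60.9 -67.7 -69. ]
end edges [15.1] [6.5] [-4.3]
```

View pics/w13.png

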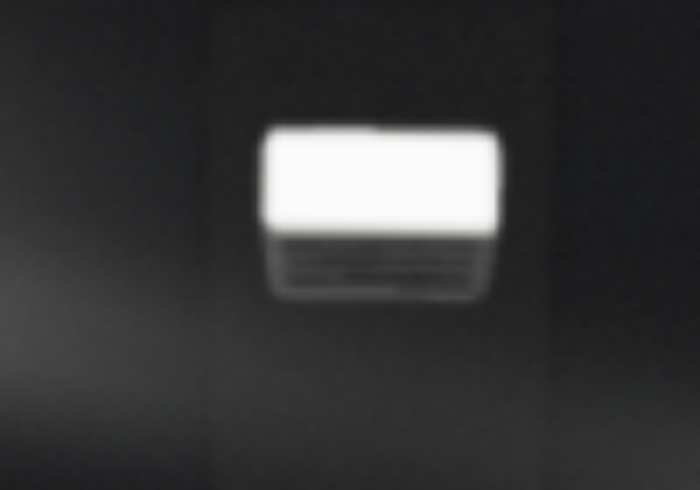

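```bash
python3 -m crank '[[0,0,0,0,0,-15,1],[0,0,0,0,0,0,1],[0,0,0,0,0,0,1]]'
python3 -c "
from h import *
tip(); print(ctrl.finish_job())"
```

```text
t: 12.15
tool_pos: [0.4848, 0.0352, 0.375]
tool_rot: [-2.935, -1.102, 0.056]
contact_force: [-0.6, 0.2, -0.3]
opening: 0.0
shift [ 64.9   2.9 117.6] turn [-0.018  0.031  0.008] | now box xy [-27.2   0.2] tipz 201.6 F [-0.6  0.2 -0.3] open 0.0 t 12.15
TIP box [-32.6   3.3 201.8] Fbox [-0.3  0.6 -0.3]
the job is handed in; nothing more can be done
None
```

I reset the breaker and handed the job in at about 12 s: with closed fingertips through the window, I pressed the lever fully off, crossed over it, then pressed it fully on. I got no verdict back.

- **Off:** the fingertips stopped advancing while the force rose to about 13 N. Afterwards the top camera put the lever tip at −16 mm; the stop is at −15.5 mm. The networks missed the lever in one of the other two views and reported a false position in the other.
- **On:** the fingertips stalled at about 17–19 N. Afterwards the wrist and side cameras put the lever tip at +14.4 and +14.7 mm; the stop is at +15.5 mm and the pass limit about +13.7 mm. The top camera missed it.
- **Disagreement:** a corner measurement in the last wrist picture gave the window as about 129 mm long instead of 136 mm and its centre 3.7 mm off. My direct pixel measurement of the lever angle is therefore rough, and I relied mainly on the stalls.
- **Rest of the scene:** the box and hex key showed no movement in the pictures, and the network's box positions scattered by about ±4 mm. I saw no sign of the robot touching the guard plate. At hand-in the fingertips were about 100 mm above the guard with no contact force. I did not check the other things on the bench again, but the arm never went near them.

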